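Complete the row of parts from the component box and shut its lid

TASK

Take the white charger block out of the open blue box, set it down on clear bench and take it afresh by its two ends, and stand it in line midway in the gap between the yellow-and-black transformer and the dark blue capacitor, long side across the row, touching neither. Also stand the blue relay at the capacitor's end of that row, in line, long side also across, leaving a gap of about 15 mm. Fold the box's lid fully shut, and leave everything else where it stands.

Things in the scene. Friction and masses are not known exactly. Their poses are not given: they have to be found in the camera images.
- box: fixed blue open-topped component box, 117 (x) x 140 (y) x 44 mm high, walls and floor 5 mm; origin at the centre of its underside; its -x side faces the robot. A 38 mm high divider along its y at x = 0 parts it into a front (-x) and a back trough, each 51 mm wide in x and 130 mm long in y, centred at x = -28 and +28 mm
- lid (a joint): grey lid of the box, a stiff-hinged plate 117 x 140 x 6 mm, hinged on the box's far (+x) rim; 0 = shut flat on the box, 1.57 = standing upright; it stays where it is left (about 0.13 N m of friction). A black knob stands 35 mm out of the lid's outer face, 87 mm from the hinge, midway along the lid
- lid_hinge (a point): point on the lid's hinge line, in the middle of its 140 mm length (axes at lid angle 0 as the box's, turning with the lid); the lid plate runs 117 mm from it along its own -x, with its outer face 6 mm along its own +z
- charger: white mains charger block, 30 (x) x 44 (y) x 26 mm high; origin at the centre of its underside. It starts in the front trough of the box with its 44 mm length across the trough (3.5 mm free at either end)
- transformer: small black and yellow transformer, 38 (x) x 41 (y) x 35 mm high, standing loose; origin at the centre of its underside. The row runs along its y axis through its origin
- capacitor: dark blue upright can capacitor, 30 mm diameter, 48 mm high, standing loose in the row; its axis is 83.5 mm from the transformer's centre, on the transformer's +y or -y side; origin at the centre of its underside
- relay: small blue box-shaped relay, 16 (x) x 28 (y) x 24 mm high, standing loose on the bench right of or before the row; origin at the centre of its underside
- paste_jar: small jar with black lid, 31 mm diameter, 26 mm high, in the back trough of the box; stays there; origin at the centre of its underside
- flux_jar: bystander: jar with white lid, 37 mm diameter, 30 mm high, behind the row; origin at the centre of its underside
- screw_dish: bystander: grey dish of screws, 72 mm diameter, 18 mm high, behind the row; origin at the centre of its underside
- side_cutter: bystander: blue side cutter lying flat, 55 x 134 (y) x 12 mm, behind the row; origin at the centre of its underside

How it is judged:
By the outcome, as a careful person would: the job done as asked, in the order asked, and still so for the second after the job is handed in, with the robot touching nothing.
It also fails if it takes over 72 s, if anything falls off the work surface, if the arm or the gripper's body presses on something with over 40 N, if the wrist force passes 120 N, or if a joint passes its speed limit or range.

ROBOT

A 6-joint arm with a two-finger parallel gripper is mounted at the origin on a cart in front of the work surface, level with it; the furniture and walls round the work are solid. World frame = base frame: x ahead of the robot, y to its left, z up, the work surface at z = 0. Lengths are in m, angles in rad, forces in N, time in s.
With the tool pointing down it reaches from about 0.35 to 0.875 m from the base axis. Payload 4.2 kg.
Tool frame: the origin (TCP) lies at the very end of the fingers, on their centre line; the grasp point (between the pads) lies pinch_z behind it (pinch_z is the distance from the TCP to the grasp point, in m); z points along the fingers, y is the line along which they close (so a half turn about z gives the same grasp; the last joint's range is limited). The gripper opens to 87 mm and grips with 3 to 60 N. Pads are 19 mm wide; open, the fingers measure 117 mm over their backs; the gripper's body (75 mm by 190 mm) begins 51 mm behind the grasp point.
Start: joints at [1.567, 0.385, 0.008, 0, -1.194, -0.259], TCP at [0.162, 0.604, 0.223] pointing down, gripper open.
Joint ranges: [-3.14, 3.14], [-1.21, 2.06], [-1.07, 1.41], [-3.16, 2.05], [-2.99, -0.16], [-3.1, 3.1]. Speed limits (rad/s): [2.79, 2.79, 3.14, 3.14, 3.14, 3.14].

INTERFACE

Orientations are given as a unit quaternion [w, x, y, z].
In Python, from rig import * gives the robot as it stands. The module is installed in compiled form; this text tells all that it offers.
- The arm moves only by the tool jog_arm, never from a script. Its argument "commands" is one flat list of numbers, 7 for each row, row after row: the turn, a rotation vector about the tool's x, y, z in degrees, then the shift along the tool's x, y, z in cm, then the finger opening in cm, from 0 to 8.7. In form: [ax, ay, az, x, y, z, jaw, ax, ay, az, x, y, z, jaw, ...]. A call has 1 to 5 rows; each row shifts and turns the commanded pose from where the row before left it, along the tool's axes as they then stand; what a row does not reach is not made up. A row lasts 1/8 s, in which the tool goes at most 62.5 mm and 10.7 degrees, less where a joint would pass 70% of its speed; a pose out of reach is approached as far as the arm can. A call with a gripper value outside its range is refused whole. The fingers move at their own pace and stop on an object; "force" is the grip in N (left out, the last holds). Time passes only in rows, so rows that do not move let the fingers close. It gives the time, the measured TCP pose, the force, the opening and the grip force at its end, in the units of the state.
- get_obs(): the state, without advancing time (a new reading comes with each control period).
- capture(name): name is "side" or "top" or "wrist"; returns a dict with "pixels" (384x512x3 uint8, red, green, blue), "intrinsics" (3x3 intrinsics, pixels), "rvec" (rotation vector, rad) and "tvec" (3), from world to camera coordinates, as OpenCV has them. Camera axes: x right, y down, z forward; pixel columns grow to the right and rows downward; lengths in m; the calibration is good to about 2 mm. The wrist camera is an equidistant fisheye: a pixel r from the principal point sees the ray r / f radians off the axis. A picture is of the moment at which its call begins. There is no depth.
- hand_in(): hands the job in; it is judged then, once.
The state is a dict: "time_s": time; "joints": joint angles; "dq": joint speeds; "tau": joint torques, N m; "eef_pos": TCP position; "tcp_rot": TCP orientation; "contact_force": force on the tool from outside, world axes, zero at the start; "wrist_torque": the same for the moment, N m; "finger_gap": opening from 0.0 (shut) to 1.0 (fully open); "grasp_force": force on a finger pad.
Only numpy, scipy, OpenCV 4.12 (cv2) and the standard library are available. Lean on these libraries where they do the work, as an engineer would, in place of code of your own. Each camera call takes 0.05 s, during which the arm holds its last target. There are 200 camera calls.

## Working session

There is one attempt and no reset: what is moved stays moved. The work goes in short steps, Python scripts to look and compute and a tool call to move; the robot and the scene stay as the last step left them, time stands still between calls to the robot, and variables do not carry over. Pictures are saved under pics/ and viewed, at most 10 in all, crops included, and the job is handed in when it is done.

Besides the shell and the picture viewer there is one more tool, called as name(argument=value, ...) on one line, values as JSON. jog_arm: Moves the arm, as the interface text tells. Its arguments: {"type":"object","properties":{"commands":{"type":"array"},"force":{"type":"number"}},"required":["commands"]}

```bash
mkdir -p pics; cat > h.py <<'E'
from rig import *
import numpy as np, cv2, pickle
from scipy.spatial.transform import Rotation as R
def snap(n,f):
    c=capture(n); pickle.dump(c,open(f'pics/{f}.pkl','wb')); cv2.imwrite(f'pics/{f}.png',c['pixels'][:,:,::-1]); return c
def ray(c,uv):
    K=np.array(c['intrinsics']); Rm=cv2.Rodrigues(np.array(c['rvec'],float))[0]; t=np.array(c['tvec'],float).ravel()
    uv=np.atleast_2d(np.array(uv,float)); d=np.c_[(uv[:,0]-K[0,2])/K[0,0],(uv[:,1]-K[1,2])/K[1,1],np.ones(len(uv))]
    return -Rm.T@t, d@Rm
def onz(c,uv,z):
    o,d=ray(c,uv); s=(z-o[2])/d[:,2]; return o+d*s[:,None]
E
python3 - <<'E'
from h import *
o=get_obs(); print({k:np.round(v,3) for k,v in o.items()})
for n in('top','side'):
    c=snap(n,n+'0'); C,_=ray(c,[0,0]); print(n,C,c['intrinsics'])
a=np.hstack([cv2.imread('pics/top0.png')]);
E
```

```text
{'time_s': np.float64(0.0), 'joints': array([ 1.567,  0.386,  0.007, -0.   , -1.194, -0.259]), 'dq': array([ 0.   , -0.   , -0.   ,  0.001,  0.001, -0.001]), 'tau': array([-1.0000e-03, -3.9067e+01,  1.8740e+01,  4.2200e+00,  1.1000e-02,
       -0.0000e+00]), 'eef_pos': array([0.162, 0.603, 0.221]), 'tcp_rot': array([ 0.001,  0.991, -0.131, -0.   ]), 'contact_force': array([0.31 , 1.054, 0.62 ]), 'wrist_torque': array([0.054, 0.022, 0.015]), 'grasp_force': np.float64(0.0), 'finger_gap': np.float64(1.004)}
top [ 0.30604965 -0.05130508  1.24591859] [[415.82295201   0.         255.48002071]
 [  0.         415.82295201 197.04026443]
 [  0.           0.           1.        ]]
side [0.42195206 0.76957004 0.64866913] [[397.68457835   0.         251.7212044 ]
 [  0.         397.68457835 194.67903791]
 [  0.           0.           1.        ]]
```

```bash
python3 -c "
from rig import *
o=get_obs(); print([k for k in o], o.get('pinch_z'))
import rig; print([x for x in dir(rig) if not x.startswith('_')])"
```

```text
['time_s', 'joints', 'dq', 'tau', 'eef_pos', 'tcp_rot', 'contact_force', 'wrist_torque', 'grasp_force', 'finger_gap'] None
['IKError', 'capture', 'get_obs', 'hand_in', 'pinch_z']
```

View pics/top0.png

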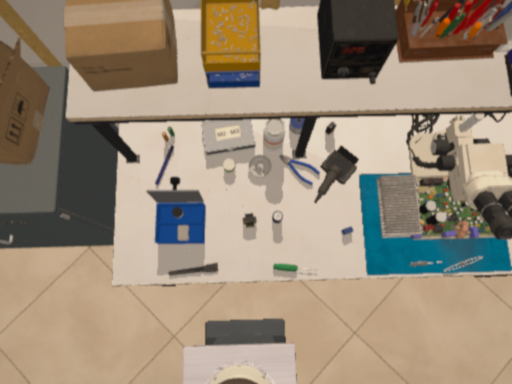

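View pics/side0.png

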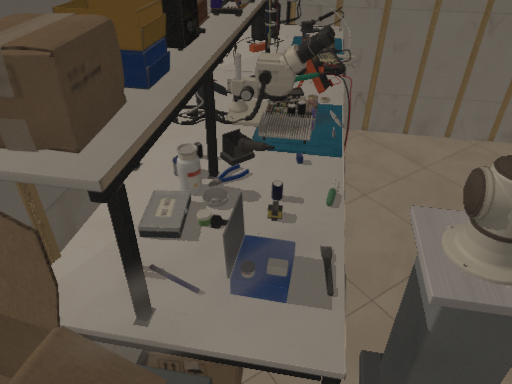

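Top view: box at about (180,222), charger (183,233), paste jar (178,211), lid knob (175,183), transformer (249,219), capacitor (278,216), relay (347,231). The side view shows the lid roughly upright, box at (263,266), charger (278,267).

```bash
python3 - <<'E'
from h import *
print('pinch',pinch_z if not callable(pinch_z) else pinch_z())
c=pickle.load(open('pics/top0.pkl','rb')); im=c['pixels']
cv2.imwrite('pics/topc.png',cv2.resize(im[170:280,145:365,::-1],None,fx=3.6,fy=3.6,interpolation=cv2.INTER_CUBIC))
hsv=cv2.cvtColor(im,cv2.COLOR_RGB2HSV)
def comp(m,roi,name,z):
    M=np.zeros(m.shape,np.uint8); x0,y0,x1,y1=roi; M[y0:y1,x0:x1]=m[y0:y1,x0:x1]
    n,l,s,ce=cv2.connectedComponentsWithStats(M.astype(np.uint8)); i=1+np.argmax(s[1:,4])
    pts=np.argwhere(l==i)[:,::-1]
    W=onz(c,pts,z)[:,:2]; r=cv2.minAreaRect(W.astype(np.float32)*1000)
    w,v=np.linalg.eigh(np.cov(W.T))
    print(name,'px',ce[i].round(1),s[i,4],'mean',W.mean(0).round(4),'rect',np.round(r[0],1),np.round(r[1],1),round(r[2],1),'pca',np.sqrt(w*12)*1000,np.degrees(np.arctan2(v[1,1],v[0,1])).round(1))
H,S,V=[hsv[:,:,k].astype(int) for k in range(3)]
blue=(H>100)&(H<130)&(S>140)
comp(blue,(145,195,215,250),'box',.044)
comp((S<70)&(V>110),(170,222,195,243),'charger',.031)
nw=(V<120)|(S>100)
comp(nw,(238,205,262,232),'transf',.03)
comp(nw,(268,205,288,228),'cap',.024)
comp(blue|(S>120),(335,222,358,240),'relay',.024)
comp((V<60),(165,172,185,189),'knob',.09)
print(onz(c,[[156,204],[205,204],[156,243],[205,243]],.044).round(4))
E
```

```text
pinch 0.0187
box px [179.5 222.1] 1558 mean [0.5015 0.1608] rect [500.7 159.8] [138.2 115. ] 88.3 pca [117.82170185 149.8124054 ] 89.9
charger px [182.9 232.5] 169 mean [0.4725 0.1529] rect [472.4 152.5] [45.2 29.4] 0.3 pca [31.10803708 47.16542549] -176.9
transf px [249.2 220.1] 131 mean [ 0.5035 -0.0425] rect [504.  -42.1] [35.5 35.9] 88.3 pca [32.01364277 35.24794819] -171.5
cap px [276.  220.7] 23 mean [ 0.5005 -0.1222] rect [ 500.3 -122.6] [22.4 10.8] 72.2 pca [10.55398993 24.83156126] 76.5
relay px [343.5 231.5] 2 mean [ 0.4624 -0.3204] rect [ 462.4 -320.4] [4.1 0. ] -138.2 pca [        nan 10.04220734] -138.2
knob px [174.5 181.6] 56 mean [0.6117 0.1681] rect [607.7 168. ] [29.9 20.1] 0.6 pca [19.37497056 27.44203658] -177.0
[[0.5573 0.2304 0.044 ]
 [0.5531 0.0862 0.044 ]
 [0.4423 0.2279 0.044 ]
 [0.4382 0.0866 0.044 ]]<stdin>:12: RuntimeWarning: invalid value encountered in sqrt
```

View pics/topc.png

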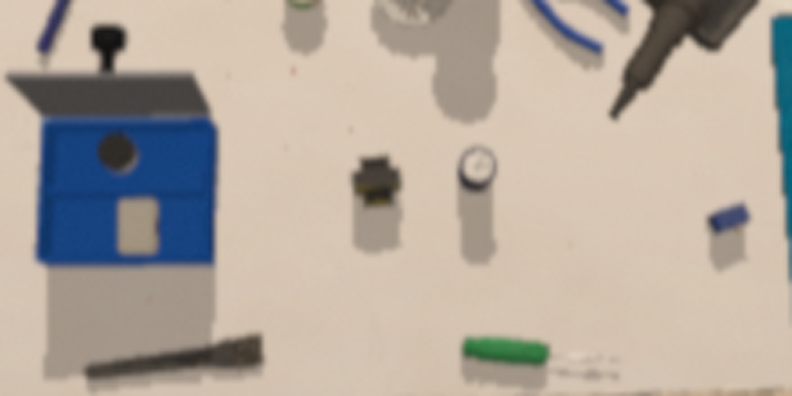

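Crop: the box is yawed slightly, the lid is near upright, the transformer is at crop (376,180), the capacitor at (478,167) and the relay at (728,217), turned. Next I move to mid-bench for a wrist view.

jog_arm(commands=[0,0,0,3.8,4.2,-0.7,8.7,0,0,0,3.8,4.2,-0.7,8.7,0,0,0,3.8,4.2,-0.7,8.7,0,0,0,3.8,4.2,-0.7,8.7,0,0,0,3.8,4.2,-0.7,8.7])

```text
time_s: 0.72
eef_pos: [0.2916, 0.3494, 0.2575]
tcp_rot: [0.0, 0.991, -0.131, -0.0]
contact_force: [0.6, 0.4, 0.0]
finger_gap: 1.003
grasp_force: 0.0
```

jog_arm(commands=[0,0,0,3.8,4.2,-0.7,8.7,0,0,0,3.8,4.2,-0.7,8.7,0,0,0,3.8,4.2,-0.7,8.7,0,0,0,3.8,4.2,-0.7,8.7,0,0,0,3.8,4.2,-0.7,8.7])

```text
time_s: 1.35
eef_pos: [0.4204, 0.0974, 0.2927]
tcp_rot: [-0.0, 0.991, -0.131, 0.0]
contact_force: [0.7, 0.3, 0.6]
finger_gap: 0.994
grasp_force: 0.0
```

jog_arm(commands=[0,0,-6.7,3.8,4.2,-0.7,8.7,0,0,-6.7,3.8,4.2,-0.7,8.7,0,0,0,0,0,0,8.7])

```text
time_s: 1.72
eef_pos: [0.4786, -0.0011, 0.3061]
tcp_rot: [0.0, 1.0, -0.017, -0.0]
contact_force: [0.0, -0.1, -0.8]
finger_gap: 0.999
grasp_force: 0.0
```

```bash
python3 - <<'E'
from h import *
o=get_obs(); print({k:np.round(o[k],3) for k in('time_s','joints','eef_pos','tcp_rot','contact_force')})
c=snap('wrist','w1'); C,_=ray(c,[0,0]); print(C,cv2.Rodrigues(np.array(c['rvec'],float))[0].round(3),c['intrinsics'])
T=pickle.load(open('pics/top0.pkl','rb'));S=pickle.load(open('pics/side0.pkl','rb'))
def tri(a,b):
    o1,d1=ray(T,a);o2,d2=ray(S,b);d1=d1[0];d2=d2[0]
    s=np.linalg.lstsq(np.c_[d1,-d2],o2-o1,rcond=None)[0]; p=o1+s[0]*d1;q=o2+s[1]*d2
    print((p+q)/2, np.linalg.norm(p-q))
tri([66,120],[170,175]) #shelf
tri([148,191],[228,272]);tri([199,191],[242,197]);tri([174.5,181],[216,221])
E
```

```text
{'time_s': np.float64(1.725), 'joints': array([ 0.338,  0.079, -0.188,  0.   , -1.305,  1.198]), 'eef_pos': array([ 0.479, -0.001,  0.306]), 'tcp_rot': array([ 0.   ,  1.   , -0.017, -0.   ]), 'contact_force': array([ 0.028, -0.067, -0.796])}
[ 0.56368062 -0.00455198  0.46802141] [[-0.035 -0.999 -0.   ]
 [-0.953  0.034  0.302]
 [-0.302  0.011 -0.953]] [[297.31863964   0.         257.6551796 ]
 [  0.         297.31863964 192.02992601]
 [  0.           0.           1.        ]]
[0.64527235 0.34703389 0.37304172] 0.07545787327201382
[0.57516245 0.24501173 0.07986078] 0.026209525561731787
[0.56707212 0.09048875 0.14672993] 0.0026795712098270975
[0.60445104 0.16071326 0.12977441] 0.002975651804405256
```

View pics/w1.png

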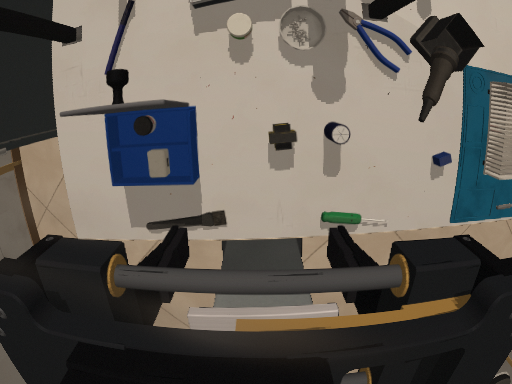

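Wrist view: box at (152,145), charger (158,162), transformer (282,135), capacitor (337,133), relay (442,159). I go lower over the row to measure it accurately.

jog_arm(commands=[0,0,0,-2,3,3,8.7,0,0,0,-2,3,3,8.7,0,0,0,-2,3,3,8.7,0,0,0,-2,3,3,8.7,0,0,0,0,0,0,8.7])

```text
time_s: 2.4
eef_pos: [0.3903, -0.116, 0.1842]
tcp_rot: [-0.0, 1.0, -0.015, -0.003]
contact_force: [0.5, 0.3, 0.3]
finger_gap: 1.001
grasp_force: 0.0
```

```bash
cat >> h.py <<'E'
def wray(c,uv):
    K=np.array(c['intrinsics']); Rm=cv2.Rodrigues(np.array(c['rvec'],float))[0]; t=np.array(c['tvec'],float).ravel()
    uv=np.atleast_2d(np.array(uv,float)); q=(uv-K[:2,2])/K[0,0]; th=np.linalg.norm(q,axis=1)+1e-9
    d=np.c_[q*(np.sin(th)/th)[:,None],np.cos(th)]
    return -Rm.T@t, d@Rm
def wonz(c,uv,z):
    o,d=wray(c,uv); return (o+d*((z-o[2])/d[:,2])[:,None])[:,:2]
def wpix(c,P):
    K=np.array(c['intrinsics']); Rm=cv2.Rodrigues(np.array(c['rvec'],float))[0]; t=np.array(c['tvec'],float).ravel()
    p=np.atleast_2d(P)@Rm.T+t; r=np.linalg.norm(p[:,:2],axis=1)+1e-12; th=np.arctan2(r,p[:,2])
    return p[:,:2]/r[:,None]*th[:,None]*K[0,0]+K[:2,2]
E
python3 - <<'E'
from h import *
o=get_obs(); print({k:np.round(o[k],3) for k in('time_s','eef_pos','tcp_rot')})
c=snap('wrist','w2')
im=cv2.imread('pics/w2.png'); cv2.imwrite('pics/w2c.png',cv2.resize(im[60:240,180:500],None,fx=2.5,fy=2.5,interpolation=cv2.INTER_CUBIC))
print(wpix(c,[[.5,-.04,0],[.5,-.122,0],[.465,-.32,0]]).round(0))
E
```

```text
{'time_s': np.float64(2.4), 'eef_pos': array([ 0.39 , -0.116,  0.184]), 'tcp_rot': array([-0.   ,  1.   , -0.015, -0.003])}
[[189.  83.]
 [260.  79.]
 [417. 112.]]
```

View pics/w2c.png

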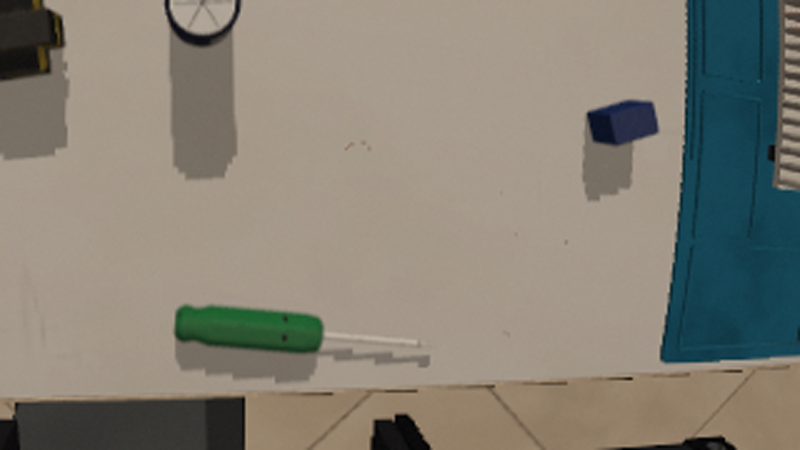

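The crop shows the capacitor top at crop (203,5), the relay at (622,122) turned about 10 to 15°, and part of the transformer at left. I now segment each from the full frame.

```bash
python3 - <<'E'
from h import *
c=pickle.load(open('pics/w2.pkl','rb')); im=c['pixels'][:,:,::-1]
cr=[(158,52),(230,32),(400,82)]
cv2.imwrite('pics/w2d.png',np.hstack([cv2.resize(im[y:y+60,x:x+60],None,fx=4.4,fy=4.4,interpolation=cv2.INTER_NEAREST) for x,y in cr]))
hsv=cv2.cvtColor(c['pixels'],cv2.COLOR_RGB2HSV).astype(int);H,S,V=[hsv[...,i] for i in range(3)]
bg=(S<75)&(V>100)
def comp(m,x,y,n=60):
    M=np.zeros(m.shape,np.uint8);M[y:y+n,x:x+n]=m[y:y+n,x:x+n]
    k,l,s,ce=cv2.connectedComponentsWithStats(M);i=1+np.argmax(s[1:,4]);return np.argwhere(l==i)[:,::-1],s[i],ce[i]
b=(H>100)&(H<135)&(S>110)
p,s,ce=comp(b,400,82); print('relay',s,ce)
for px in p[::40]: print(px,hsv[px[1],px[0]],end=' ')
p,s,ce=comp((V<85),230,32); print('cap dark',s,ce)
p,s,ce=comp((V<85)|(S>110),158,52); print('tr',s,ce)
for z in(0.0,.035):
    r=cv2.minAreaRect((wonz(c,p,z)*1000).astype(np.float32)); print(z,r, (wonz(c,p,z)).mean(0))
E
```

```text
relay [415 101  26  16 216] [425.12037037 108.31018519]
[428 101] [113 144  69] [436 103] [113 117  70] [419 106] [113 168  38] [425 109] [114 115  71] [429 112] [115 113  70] [423 115] [113 170  36] cap dark [246  47  30  32 204] [260.00980392  66.30882353]
tr [ 163   55   43   38 1132] [184.37367491  73.7835689 ]
0.0 ((511.4895935058594, -34.067420959472656), (42.386966705322266, 49.92546081542969), 3.843158721923828) [ 0.51129384 -0.03483901]
0.035 ((507.9217529296875, -42.68988800048828), (38.0959587097168, 44.87133026123047), 3.8430209159851074) [ 0.50774588 -0.04338338]
```

View pics/w2d.png

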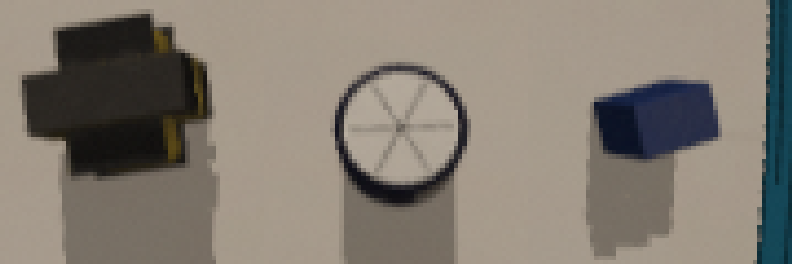

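The composite shows the transformer's core bar with corners near (22,76), (183,53), (190,115), (30,137), so the transformer is turned about 8°. The capacitor top circle is at (400,127), and the relay's lit top is right of its dark side face at about (675,115).

```bash
python3 - <<'E'
from h import *
c=pickle.load(open('pics/w2.pkl','rb'))
hsv=cv2.cvtColor(c['pixels'],cv2.COLOR_RGB2HSV).astype(int);H,S,V=[hsv[...,i] for i in range(3)]
q=lambda i,p:[p[0]/4.4-60*i+[158,230,400][i]-.5, p[1]/4.4+[52,32,82][i]-.5]
W=wonz(c,[q(0,p) for p in[(22,76),(183,53),(190,115),(30,137)]],.035); print('core',(W*1000).round(1),W.mean(0)); 
for a,b in((0,1),(3,2),(0,3),(1,2)): d=W[b]-W[a]; print(np.linalg.norm(d)*1000,np.degrees(np.arctan2(d[1],d[0])))
W2=wonz(c,[q(0,p) for p in[(55,30),(150,12),(72,175),(182,162)]],.03); print('flange',(W2*1000).round(1),W2.mean(0))
# cap top
Vs=V[40:82,238:282]; m=((V<85)|((S>90)))[40:85,238:282].astype(np.uint8)
cn=max(cv2.findContours(m,cv2.RETR_EXTERNAL,cv2.CHAIN_APPROX_NONE)[0],key=len)[:,0]+[238,40]
up=cn[cn[:,1]<64]; w=wonz(c,up,.048)
A=np.c_[2*w,np.ones(len(w))]; s=np.linalg.lstsq(A,(w**2).sum(1),rcond=None)[0]; print('cap',s[:2],np.sqrt(s[2]+s[0]**2+s[1]**2))
print('cap centre',wonz(c,[q(1,(400,127))],.048))
for f in(1,):
    m=(H>100)&(H<135)&(S>85)&(V>52); m[:82]=0;m[142:]=0;m[:,:400]=0;m[:,445:]=0
    p=np.argwhere(m)[:,::-1]; w=wonz(c,p,.024); r=cv2.minAreaRect((w*1000).astype(np.float32)); print('relay',len(p),r,w.mean(0))
    l,v=np.linalg.eigh(np.cov(w.T)); print(np.sqrt(12*l)*1000,np.degrees(np.arctan2(v[1,1],v[0,1])))
t=pickle.load(open('pics/w1.pkl','rb'))
hs=cv2.cvtColor(t['pixels'],cv2.COLOR_RGB2HSV).astype(int)
m=(hs[...,1]<70)&(hs[...,2]>100); m[:148]=0;m[182:]=0;m[:,:143]=0;m[:,175:]=0
p=np.argwhere(m)[:,::-1]; r=cv2.minAreaRect((wonz(t,p,.031)*1000).astype(np.float32)); print('charger',len(p),r)
E
```

```text
core [[515.7 -19.6]
 [517.2 -59.6]
 [502.  -60.7]
 [500.4 -21. ]] [ 0.50881402 -0.04024907]
40.039253529503966 -87.80702042985114
39.80534671800189 -87.63424105204683
15.354420605718179 -175.0092225436059
15.224808504563503 -175.86710143754323
flange [[526.9 -27. ]
 [528.8 -50.9]
 [490.2 -29.7]
 [491.1 -57.3]] [ 0.50926632 -0.04123342]
cap [ 0.51521537 -0.12293934] 0.013853046146772095
cap centre [[ 0.51517612 -0.12282531]]
relay 259 ((471.9569091796875, -326.32861328125), (18.5499267578125, 33.45458984375), 18.574298858642578) [ 0.47235115 -0.32834089]
[17.50544455 28.45098559] 94.90362786004704
charger 505 ((478.0492858886719, 153.8297882080078), (42.928810119628906, 33.66803741455078), 0.8121465444564819)
```

```bash
python3 - <<'E'
from h import *
c=pickle.load(open('pics/w1.pkl','rb')); P=np.array([.4786,-.0011,.3061]); T=R.from_quat([1,-.017,0,0]).as_matrix()
for x in(-.0095,0,.0095):
    print(x,wpix(c,[P+T@[x,s*y,0] for s in(1,-1) for y in(.0435,.0585)]).round(1).tolist())
g=cv2.cvtColor(c['pixels'],cv2.COLOR_RGB2GRAY)
for r in range(222,246,2): print(r,''.join('#' if v<45 else '.' for v in g[r,160:200]),''.join('#' if v<45 else '.' for v in g[r,318:358]))
T0=pickle.load(open('pics/top0.pkl','rb')); S0=pickle.load(open('pics/side0.pkl','rb'))
# lid-corner / same-point comparisons: box rim from wrist at z .044
print(wonz(c,[[107,108],[197,106],[198,184],[112,186]],.044).round(4).tolist())
# shelf plane: top front edge pts at heights vs side
for z in(.3,.4,.5,.6): print(z,onz(T0,[[66,120],[506,113]],z)[:,:2].round(3).tolist(),onz(S0,[[170,172],[237,0]],z)[:,:2].round(3).tolist())
E
```

```text
-0.0095 [[325.4, 256.8], [347.8, 255.9], [188.8, 256.9], [166.5, 256.1]]
0 [[326.9, 243.7], [349.6, 242.9], [187.3, 243.8], [164.6, 243.1]]
0.0095 [[328.3, 229.9], [351.4, 229.3], [185.9, 230.0], [162.8, 229.5]]
222 ######################################## ........................................
224 ######################################## ........................................
226 ......#############..................... ....................#####...............
228 ...........################............. ............###############.............
230 ..........#################............. ............#################...........
232 .........##################............. ............##################..........
234 .......####################............. ...........####################.........
236 ......#####################............. ...........#####################........
238 .....#######################............ ...........#######################......
240 ....########################............ ..........#########################.....
242 ...#########################............ ..........##########################....
244 ############################............ ..........#############################.
[[0.5728, 0.2267], [0.561, 0.0822], [0.4452, 0.0896], [0.4479, 0.2355]]
0.3 [[0.718, 0.393], [0.706, -0.679]] [[0.651, 0.252], [0.868, -1.271]]
0.4 [[0.674, 0.346], [0.664, -0.612]] [[0.586, 0.401], [0.74, -0.686]]
0.5 [[0.631, 0.299], [0.621, -0.546]] [[0.52, 0.549], [0.612, -0.1]]
0.6 [[0.587, 0.252], [0.579, -0.48]] [[0.454, 0.697], [0.484, 0.485]]
```

jog_arm(commands=[0,0,0,1.5,-5.4,0,6,0,0,0,1.5,-5.4,0,6,0,0,0,1.5,-5.4,0,6,0,0,0,1.5,-5.4,0,6,0,0,0,1.5,-5.4,0,6])

```text
time_s: 3.08
eef_pos: [0.4775, 0.1557, 0.1878]
tcp_rot: [-0.001, 1.0, -0.013, 0.001]
contact_force: [0.8, 0.2, 0.3]
finger_gap: 0.695
grasp_force: 0.0
```

jog_arm(commands=[0,0,10.6,0,0,0,6,0,0,10.6,0,0,0,6,0,0,10.6,0,0,0,6,0,0,10.6,0,0,0,6,0,0,10.6,0,0,0,6])

```text
time_s: 3.7
eef_pos: [0.4771, 0.1538, 0.1876]
tcp_rot: [-0.001, 0.888, -0.461, 0.001]
contact_force: [-1.0, 0.2, -0.3]
finger_gap: 0.69
grasp_force: 0.0
```

jog_arm(commands=[0,0,10.6,0,0,0,6,0,0,10.6,0,0,0,6,0,0,10.6,0,0,0,6,0,0,10.6,0,0,0,6,0,0,10.6,0,0,0,6])

```text
time_s: 4.32
eef_pos: [0.4771, 0.1538, 0.1876]
tcp_rot: [0.001, -0.589, 0.808, -0.0]
contact_force: [-0.3, -0.3, 0.4]
finger_gap: 0.691
grasp_force: 0.0
```

jog_arm(commands=[0,0,10.6,0,0,0,6,0,0,10.6,0,0,0,6,0,0,10.6,0,0,0,6,0,0,10.6,0,0,0,6,0,0,10.6,0,0,0,6])

```text
time_s: 4.95
eef_pos: [0.4771, 0.1538, 0.1876]
tcp_rot: [0.001, -0.166, 0.986, 0.0]
contact_force: [1.1, 1.1, 0.2]
finger_gap: 0.688
grasp_force: 0.0
```

jog_arm(commands=[0,0,10.6,0,0,0,6,0,0,10.4,0,0,0,6,0,0,0,0,0,0,6])

```text
time_s: 5.32
eef_pos: [0.477, 0.1535, 0.1874]
tcp_rot: [0.001, 0.012, 1.0, 0.001]
contact_force: [-0.8, -0.7, 1.1]
finger_gap: 0.691
grasp_force: 0.0
```

```bash
cat >> h.py <<'E'
def st():
    o=get_obs(); q=o['tcp_rot']; M=R.from_quat([q[1],q[2],q[3],q[0]])
    a=np.degrees(np.arctan2(M.as_matrix()[1,0],M.as_matrix()[0,0]))
    print(o['time_s'].round(2),'pos',o['eef_pos'].round(4),'yaw x',a.round(2),'z',M.as_matrix()[:,2].round(3),'j',o['joints'].round(2),'gap',round(float(o['finger_gap'])*87,1),'F',round(float(o['grasp_force']),1),o['contact_force'].round(1)); return o['eef_pos'],M
def to(x,y,z,yaw=None):
    p,M=st(); print('shift cm',(M.inv().apply(np.array([x,y,z])-p)*100).round(2))
    if yaw is not None:
        G=R.from_euler('z',yaw,degrees=True)*R.from_rotvec([np.pi,0,0]); print('turn deg',np.degrees((M.inv()*G).as_rotvec()).round(2))
E
python3 -c "
from h import *
to(.4735,.1525,.009,178.3)"
```

```text
Traceback (most recent call last):
  File "h.py", line 28, in to
    p,M=st(); print('shift cm',(M.inv().apply(np.array([x,y,z])-p)*100).round(2))
        ~~^^
  File "h.py", line 26, in st
    print(o['time_s'].round(2),'pos',o['eef_pos'].round(4),'yaw x',a.round(2),'z',M.as_matrix()[:,2].round(3),'j',o['joints'].round(2),'gap',round(float(o['finger_gap'])*87,1),'F',round(float(o['grasp_force']),1),o['contact_force'].round(1)); return o['eef_pos'],M
          ^^^^^^^^^^^^^^^^^
AttributeError: 'float' object has no attribute 'round'
```

```bash
sed -i "s/o\['time_s'\].round(2)/round(o['time_s'],2)/" h.py; python3 - <<'E'
from h import *
to(.4735,.1525,.009,178.3)
t=snap('wrist','w3')
print(wpix(t,[[.4735,.1525,.031]]))
hs=cv2.cvtColor(t['pixels'],cv2.COLOR_RGB2HSV).astype(int)
u,v=wpix(t,[[.4735,.1525,.031]])[0].astype(int)
m=((hs[...,1]<80)&(hs[...,2]>100)).astype(np.uint8); M=np.zeros_like(m); M[max(v-35,0):v+35,u-40:u+40]=m[max(v-35,0):v+35,u-40:u+40]
n,l,s,ce=cv2.connectedComponentsWithStats(M); print(s[1:],ce[1:])
i=1+np.argmax(s[1:,4]); p=np.argwhere(l==i)[:,::-1]; print(cv2.minAreaRect((wonz(t,p,.031)*1000).astype(np.float32)))
E
```

```text
5.33 pos [0.477  0.1535 0.1874] yaw x 178.58 z [ 0.002  0.001 -1.   ] j [ 0.64  0.2  -0.34  0.   -1.02 -2.23] gap 60.1 F 0.0 [-0.8 -0.7  1.1]
shift cm [ 0.38 -0.13 17.84]
turn deg [0.06 0.1  0.28]
[[256.81093398 172.03123882]]
[[ 216  137   80    7  560]
 [ 248  154   27   39 1031]] [[255.5        140.        ]
 [261.15033948 172.79922405]]
((475.0726013183594, 157.20852661132812), (29.07898712158203, 43.40317916870117), 88.57356262207031)
```

View pics/w3.png

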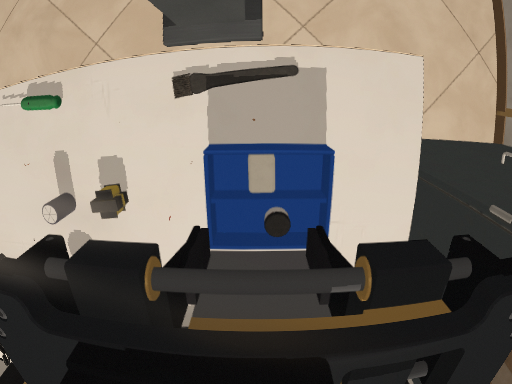

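w3: charger at (261,173) in the front trough, paste jar behind it, fingers straddling clear. Descend and grip.

jog_arm(commands=[0,0,0,0.2,0.1,5,6,0,0,0,0,0,5,6,0,0,0,0,0,5,6,0,0,0,0,0,2.7,6,0,0,0,0,0,0,6], force=15)

```text
time_s: 6.0
eef_pos: [0.4745, 0.1532, 0.0083]
tcp_rot: [-0.001, 0.013, 1.0, -0.001]
contact_force: [-0.6, 0.1, -0.1]
finger_gap: 0.691
grasp_force: 0.0
```

jog_arm(commands=[0,0,0,0,0,0,0,0,0,0,0,0,0,0,0,0,0,0,0,0,0,0,0,0,0,0,0,0,0,0,0,0,0,0,0], force=15)

```text
time_s: 6.62
eef_pos: [0.4752, 0.1532, 0.0102]
tcp_rot: [0.001, 0.014, 1.0, 0.0]
contact_force: [-0.2, 0.6, 4.6]
finger_gap: 0.345
grasp_force: 15.0
```

```bash
python3 -c "
from h import *
st()"
```

```text
6.62 pos [0.4752 0.1532 0.0102] yaw x 178.36 z [ 0.001  0.001 -1.   ] j [ 0.64  0.44 -0.55  0.   -0.57 -2.24] gap 30.0 F 15.0 [-0.2  0.6  4.6]
```

jog_arm(commands=[0,0,0,0,0,-3,0,0,0,0,0,0,-4,0,0,0,0,0,0,-3,0,0,0,0,1.1,-4.6,0,0,0,0,0,1.1,-4.6,0,0])

```text
time_s: 7.25
eef_pos: [0.4495, 0.0607, 0.1097]
tcp_rot: [-0.0, 0.014, 1.0, 0.0]
contact_force: [0.3, -0.1, -0.6]
finger_gap: 0.341
grasp_force: 15.0
```

jog_arm(commands=[0,0,0,1.1,-4.6,0,0,0,0,0,1.1,-4.6,0,0,0,0,0,0,0,4,0,0,0,0,0,0,3,0,0,0,0,0,0,0,0])

```text
time_s: 7.88
eef_pos: [0.4234, -0.0306, 0.0379]
tcp_rot: [-0.003, 0.015, 1.0, -0.001]
contact_force: [0.8, 0.7, -0.7]
finger_gap: 0.342
grasp_force: 15.0
```

```bash
python3 -c "
from h import *
to(.425,-.03,.006,178.3)"
```

```text
7.88 pos [ 0.4234 -0.0306  0.0379] yaw x 178.3 z [-0.006 -0.002 -1.   ] j [ 0.31  0.3  -0.7  -0.   -0.57 -1.91] gap 29.8 F 15.0 [ 0.8  0.7 -0.7]
shift cm [-0.18  0.07  3.19]
turn deg [-0.11 -0.34 -0.  ]
```

jog_arm(commands=[0,0,0,0,0,2,0,0,0,0,0,0,1.2,0,0,0,0,0,0,0,0,0,0,0,0,0,0,5.5,0,0,0,0,0,0,5.5])

```text
time_s: 8.5
eef_pos: [0.4261, -0.0296, 0.0083]
tcp_rot: [0.001, 0.014, 1.0, 0.0]
contact_force: [-0.2, -0.5, -0.1]
finger_gap: 0.494
grasp_force: 0.0
```

jog_arm(commands=[0,0,0,0,0,0,5.5,0,0,0,0,0,-4,5.5,0,0,0,0,0,-6,5.5,0,0,-10.6,0,0,0,6,0,0,-10.6,0,0,0,6])

```text
time_s: 9.12
eef_pos: [0.4258, -0.0296, 0.1088]
tcp_rot: [0.001, -0.173, 0.985, 0.0]
contact_force: [-0.3, -0.6, 0.3]
finger_gap: 0.679
grasp_force: 0.0
```

jog_arm(commands=[0,0,-10.6,0,0,0,6,0,0,-10.6,0,0,0,6,0,0,-10.6,0,0,0,6,0,0,-10.6,0,0,0,6,0,0,-10.6,0,0,0,6])

```text
time_s: 9.75
eef_pos: [0.4254, -0.0298, 0.1077]
tcp_rot: [0.0, -0.594, 0.804, -0.0]
contact_force: [-0.4, 0.2, 0.7]
finger_gap: 0.688
grasp_force: 0.0
```

jog_arm(commands=[0,0,-6,0,0,0,6,0,0,-6,0,0,0,6,0,0,0,0,0,0,6])

```text
time_s: 10.12
eef_pos: [0.4254, -0.0298, 0.1077]
tcp_rot: [0.0, -0.672, 0.74, -0.0]
contact_force: [-0.7, -0.2, -0.3]
finger_gap: 0.69
grasp_force: 0.0
```

```bash
python3 - <<'E'
from h import *
to(.425,-.03,.008,90)
t=snap('wrist','w4')
print(wpix(t,[[.424,-.03,.026],[.506,-.04,.035],[.512,-.123,.048]]).round(0))
im=cv2.imread('pics/w4.png'); cv2.imwrite('pics/w4c.png',im)
E
```

```text
10.12 pos [ 0.4254 -0.0298  0.1077] yaw x -95.53 z [ 0.  0. -1.] j [ 0.31  0.18 -0.62 -0.   -0.77 -0.41] gap 60.0 F 0.0 [-0.7 -0.2 -0.3]
shift cm [0.02 0.04 9.97]
turn deg [1.0000e-02 2.0000e-02 1.7447e+02]
[[261. 199.]
 [166. 200.]
 [137. 105.]]
```

jog_arm(commands=[0,0,-3.8,0,0,0,6,0,0,0,0,0,5,6,0,0,0,0,0,4.9,6,0,0,0,0,0,0,6,0,0,0,0,0,0,0], force=15)

```text
time_s: 10.8
eef_pos: [0.4267, -0.0295, 0.0097]
tcp_rot: [0.001, -0.697, 0.717, -0.001]
contact_force: [0.7, -0.2, 0.5]
finger_gap: 0.636
grasp_force: 0.0
```

jog_arm(commands=[0,0,0,0,0,0,0,0,0,0,0,0,0,0,0,0,0,0,0,0,0,0,0,0,0,0,-2,0,0,0,0,0,0,-3,0], force=15)

```text
time_s: 11.42
eef_pos: [0.425, -0.0299, 0.0594]
tcp_rot: [-0.0, -0.697, 0.717, 0.0]
contact_force: [1.7, 0.9, -0.3]
finger_gap: 0.503
grasp_force: 15.0
```

```bash
python3 - <<'E'
from h import *
st()
t=pickle.load(open('pics/w4.pkl','rb'))
hs=cv2.cvtColor(t['pixels'],cv2.COLOR_RGB2HSV).astype(int)
im=cv2.imread('pics/w4.png'); cv2.imwrite('pics/w4c.png',cv2.resize(im[60:250,80:330],None,fx=3,fy=3,interpolation=cv2.INTER_CUBIC))
E
```

```text
11.43 pos [ 0.425  -0.0299  0.0594] yaw x -91.67 z [-0.001 -0.    -1.   ] j [ 0.31  0.26 -0.68 -0.   -0.63 -0.34] gap 43.7 F 15.0 [ 1.7  0.9 -0.3]
```

View pics/w4c.png

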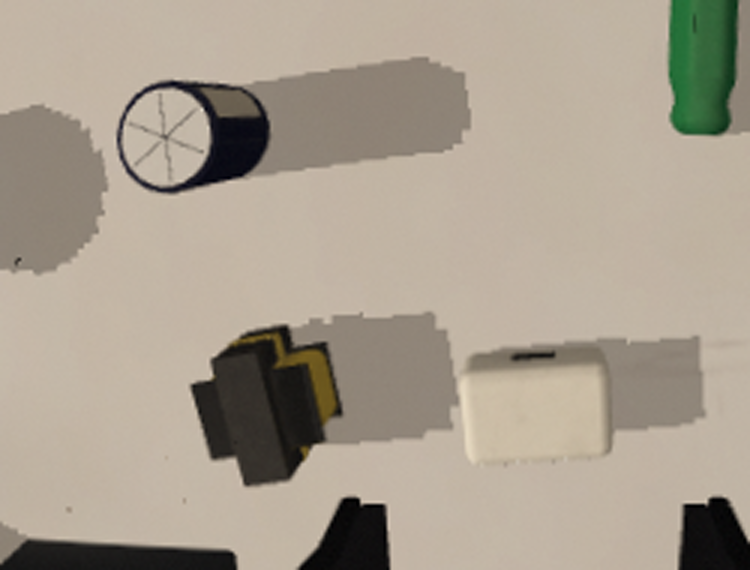

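The w4 crop shows the charger at (537,405), the transformer core top with corners near (213,362), (275,344), (296,474), (243,486), and the capacitor top at (166,137). I use the charger's known position to remove camera bias.

```bash
python3 - <<'E'
from h import *
t=pickle.load(open('pics/w4.pkl','rb'))
q=lambda P:[[p[0]/3+80-.5,p[1]/3+60-.5] for p in P]
ch=wonz(t,q([(466,376),(606,370),(608,456),(472,460)]),.026); print('charger',ch.mean(0).round(4),ch.round(4).tolist())
co=wonz(t,q([(213,362),(275,344),(296,474),(243,486)]),.035); print('core',co.mean(0).round(4),co.round(4).tolist())
for a,b in((0,3),(1,2),(0,1),(3,2)): d=co[b]-co[a]; print(np.linalg.norm(d),np.degrees(np.arctan2(d[1],d[0])))
# cap ellipse: fit circle to white top
hs=cv2.cvtColor(t['pixels'],cv2.COLOR_RGB2HSV).astype(int)
m=((hs[...,2]>130)&(hs[...,1]<60)).astype(np.uint8); x0,y0=80+118//3,60+80//3
cx=wonz(t,q([(120,137),(212,137),(166,83),(166,191)]),.048); print('cap pts',cx.round(4).tolist(), wonz(t,q([(166,137)]),.048))
# base of can: right end arc
print(wonz(t,q([(269,130)]),0))
E
```

```text
charger [ 0.4261 -0.0307] [[0.4453, -0.0447], [0.4055, -0.0426], [0.4068, -0.0164], [0.4467, -0.019]]
core [ 0.5066 -0.0408] [[0.5165, -0.0587], [0.4969, -0.0619], [0.4979, -0.0226], [0.5153, -0.0201]]
0.03861953193004313 91.92485149646896
0.03925826902494639 88.53225753738907
0.019947183613909316 -170.86612540589445
0.01757296223603678 -171.75917914772387
cap pts [[0.5276, -0.1257], [0.5012, -0.1211], [0.5122, -0.1374], [0.5163, -0.1092]] [[ 0.51408287 -0.12327653]]
[[ 0.50007721 -0.12174497]]
```

jog_arm(commands=[0,0,0,0,0,-1.5,0,0,0,0,2.6,-4.3,0,0,0,0,0,2.6,-4.3,0,0,0,0,-6.5,0,0,0,0,0,0,0,0,0,0,0])

```text
time_s: 12.05
eef_pos: [0.5099, -0.0846, 0.0739]
tcp_rot: [-0.0, 0.736, -0.678, 0.0]
contact_force: [-0.1, 0.5, -0.4]
finger_gap: 0.507
grasp_force: 15.0
```

```bash
python3 - <<'E'
from h import *
to(.510,-.084,.0095,-85.2)
t=snap('wrist','w5')
im=cv2.imread('pics/w5.png'); cv2.imwrite('pics/w5c.png',cv2.resize(im[60:270,130:380],None,fx=2.8,fy=2.8,interpolation=cv2.INTER_CUBIC))
E
```

```text
12.05 pos [ 0.5099 -0.0846  0.0739] yaw x -85.3 z [ 0.  0. -1.] j [ 0.15  0.37 -0.45 -0.   -0.75 -0.07] gap 44.1 F 15.0 [-0.1  0.5 -0.4]
shift cm [-0.05 -0.01  6.44]
turn deg [-0.02  0.02 -0.1 ]
```

View pics/w5c.png

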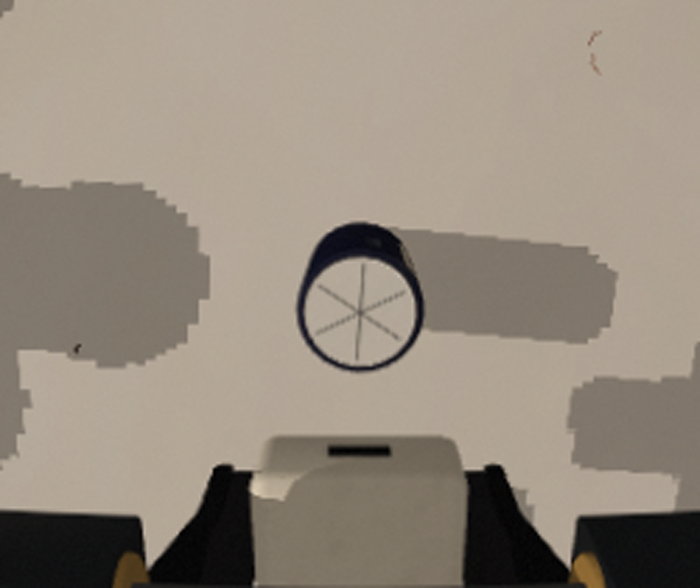

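w5: the capacitor top at crop (361,313) is centred on the gripper midline, and the charger is held straight. Quick numeric check, then descend.

```bash
python3 - <<'E'
from h import *
t=pickle.load(open('pics/w5.pkl','rb'))
print(wonz(t,[[361/2.8+129.5,313/2.8+59.5]],.048),wonz(t,[[361/2.8+129.5,224/2.8+59.5]],0))
E
```

```text
[[ 0.51408524 -0.12307271]] [[ 0.51526927 -0.13744547]]
```

jog_arm(commands=[0,0,0,0,0,2,0,0,0,0,0,0,1.5,0,0,0,0,0,0,0,0])

```text
time_s: 12.48
eef_pos: [0.5087, -0.0841, 0.0376]
tcp_rot: [0.001, 0.736, -0.677, -0.001]
contact_force: [0.2, -0.0, -0.7]
finger_gap: 0.505
grasp_force: 15.0
```

jog_arm(commands=[0,0,0,0,0,1.5,0,0,0,0,0,0,1,0,0,0,0,0,0,0.4,0,0,0,0,0,0,0,0,0,0,0,0,0,0,0])

```text
time_s: 13.1
eef_pos: [0.5094, -0.0844, 0.0099]
tcp_rot: [0.001, 0.736, -0.677, -0.0]
contact_force: [-2.9, 0.5, 5.9]
finger_gap: 0.503
grasp_force: 15.0
```

jog_arm(commands=[0,0,0,0,0,0,5.6,0,0,0,0,0,0,5.6,0,0,0,0,0,0,5.6,0,0,0,0,0,-4,5.6,0,0,0,0,0,-5,5.6])

```text
time_s: 13.72
eef_pos: [0.5092, -0.0843, 0.0994]
tcp_rot: [0.001, 0.736, -0.677, -0.001]
contact_force: [1.2, 0.0, -0.1]
finger_gap: 0.644
grasp_force: 0.0
```

```bash
python3 - <<'E'
from h import *
to(.4705,-.326,.11,None)
E
```

```text
13.72 pos [ 0.5092 -0.0843  0.0994] yaw x -85.16 z [-0.003 -0.    -1.   ] j [ 0.15  0.33 -0.42 -0.   -0.82 -0.07] gap 56.0 F 0.0 [ 1.2  0.  -0.1]
shift cm [23.75  5.9  -1.03]
```

jog_arm(commands=[0,0,0,4.6,1.2,-1,5.6,0,0,0,4.6,1.2,-1,5.6,0,0,0,4.6,1.2,-1,5.6,0,0,0,0,0,0,5.6])

```text
time_s: 14.22
eef_pos: [0.4856, -0.2273, 0.1302]
tcp_rot: [-0.0, 0.735, -0.678, 0.001]
contact_force: [-0.7, -0.3, 0.3]
finger_gap: 0.644
grasp_force: 0.0
```

```bash
python3 - <<'E'
from h import *
st()
t=snap('wrist','w6')
hs=cv2.cvtColor(t['pixels'],cv2.COLOR_RGB2HSV).astype(int);H,S,V=[hs[...,i] for i in range(3)]
u,v=wpix(t,[[.470,-.327,.024]])[0].astype(int); print(u,v)
b=((H>105)&(H<135)&(S>80)).astype(np.uint8); M=np.zeros_like(b); M[max(0,v-50):v+50,u-50:u+50]=b[max(0,v-50):v+50,u-50:u+50]
n,l,s,ce=cv2.connectedComponentsWithStats(M); i=1+np.argmax(s[1:,4]); print(s[i],ce[i])
vv=V[l==i]; print(np.histogram(vv,bins=12))
x,y,w,h=s[i][:4]
th=np.mean([np.percentile(vv,10),np.percentile(vv,90)])
for name,mm in(('all',l==i),('light',(l==i)&(V>th))):
    p=np.argwhere(mm)[:,::-1]
    for z in(0,.024):
        W=wonz(t,p,z); r=cv2.minAreaRect((W*1000).astype(np.float32)); print(name,len(p),z,np.round(r[0],1),np.round(r[1],1),round(r[2],1),W.mean(0).round(4))
for r in range(y-1,y+h+1,2): print(''.join('.' if l[r,k]!=i else ('#' if V[r,k]>th else 'o') for k in range(x-1,x+w+1)))
E
```

```text
14.22 pos [ 0.4856 -0.2273  0.1302] yaw x -85.41 z [ 0.002 -0.    -1.   ] j [-0.14  0.32 -0.34  0.   -0.91  0.21] gap 56.0 F 0.0 [-0.7 -0.3  0.3]
286 85
[274  66  24  32 545] [285.35045872  81.81651376]
(array([  1,   2,   1,   3,   3,   6,   9,  12,  88, 377,  29,  14]), array([54., 57., 60., 63., 66., 69., 72., 75., 78., 81., 84., 87., 90.]))
all 545 0 [ 469. -332.] [18.1 29.1] 17.8 [ 0.469 -0.332]
all 545 0.024 [ 471.  -330.3] [16.6 26.8] 17.8 [ 0.471  -0.3303]
light 254 0 [ 469.5 -332.5] [17.5 28. ] 17.8 [ 0.4701 -0.3315]
light 254 0.024 [ 471.4 -330.7] [16.1 25.7] 17.8 [ 0.472  -0.3299]
..........................
...........#o#ooooo.......
..#######oooo#ooooo.......
.o###o##ooo#o#oooooo......
.#o#####ooo#oo#ooo##......
..o#######o#ooooooooo.....
..###o###ooo#o#ooooo#.....
...o#oooooo#o#o#oooooo....
...o##o#o#oooo##oo#ooo....
....o###oo#o#ooooo#oo#o...
....o###oooo#o##ooo#o#o...
.....o#ooo#o#oo#oooo###o..
.....o##o#oooooo#o##oo#o..
.....#o#o#oo#######o###o..
......o####ooo####o#o###o.
......##########ooooo.....
.......oooooo.............
```

jog_arm(commands=[0,0,9.6,0,0,0,5,0,0,9.6,0,0,0,5,0,0,9.6,0,0,0,5,0,0,9.6,0,0,0,5,0,0,9.6,0,0,0,5])

```text
time_s: 14.9
eef_pos: [0.4858, -0.2235, 0.129]
tcp_rot: [-0.0, -0.396, 0.918, 0.0]
contact_force: [0.1, -0.4, 0.1]
finger_gap: 0.576
grasp_force: 0.0
```

jog_arm(commands=[0,0,9.6,0,0,0,5,0,0,9.6,0,0,0,5,0,0,9.6,0,0,0,5,0,0,0,0,0,0,5])

```text
time_s: 15.4
eef_pos: [0.4858, -0.2237, 0.1291]
tcp_rot: [-0.0, -0.159, 0.987, 0.0]
contact_force: [0.2, -0.4, -0.1]
finger_gap: 0.575
grasp_force: 0.0
```

```bash
python3 - <<'E'
from h import *
to(.471,-.3295,.008,-162.2)
E
```

```text
15.4 pos [ 0.4858 -0.2237  0.1291] yaw x -161.76 z [-0.001  0.    -1.   ] j [-0.13  0.32 -0.34 -0.   -0.91 -1.12] gap 50.0 F 0.0 [ 0.2 -0.4 -0.1]
shift cm [ 4.71 -9.59 12.11]
turn deg [ 0.03 -0.04  0.44]
```

jog_arm(commands=[0,0,0,2.4,-4.8,2,5,0,0,0.4,2.3,-4.8,2,5,0,0,0,0,0,4,5,0,0,0,0,0,4,5,0,0,0,0,0,0,5])

```text
time_s: 16.02
eef_pos: [0.4684, -0.3293, 0.0065]
tcp_rot: [-0.003, -0.154, 0.988, 0.002]
contact_force: [0.2, -0.7, 0.1]
finger_gap: 0.573
grasp_force: 0.0
```

jog_arm(commands=[0,0,0,0,0,0,0,0,0,0,0,0,0,0,0,0,0,0,0,0,0,0,0,0,0,0,0,0,0,0,0,0,0,0,0], force=12)

```text
time_s: 16.65
eef_pos: [0.4717, -0.3307, 0.0111]
tcp_rot: [0.001, -0.154, 0.988, -0.001]
contact_force: [-0.5, 2.5, 5.9]
finger_gap: 0.322
grasp_force: 12.0
```

```bash
python3 - <<'E'
from h import *
st()
E
```

```text
16.65 pos [ 0.4717 -0.3307  0.0111] yaw x -162.32 z [ 0.002 -0.001 -1.   ] j [-0.33  0.54 -0.36  0.   -0.67 -0.93] gap 28.0 F 12.0 [-0.5  2.5  5.9]
```

jog_arm(commands=[0,0,0,0,0,-4,0,0,0,0,0,0,-4,0,0,0,-9.6,0,0,0,0,0,0,-9.6,0,0,0,0,0,0,-9.6,0,0,0,0])

```text
time_s: 17.27
eef_pos: [0.4705, -0.3306, 0.0897]
tcp_rot: [0.0, -0.397, 0.918, 0.0]
contact_force: [0.0, -0.7, -0.6]
finger_gap: 0.319
grasp_force: 12.0
```

jog_arm(commands=[0,0,-9.6,0,0,0,0,0,0,-9.6,0,0,0,0,0,0,-9.6,0,0,0,0,0,0,-9.6,0,0,0,0,0,0,-9.9,0,0,0,0])

```text
time_s: 17.9
eef_pos: [0.4705, -0.3306, 0.0895]
tcp_rot: [-0.0, 0.738, -0.675, -0.0]
contact_force: [-0.1, -0.0, 0.0]
finger_gap: 0.32
grasp_force: 12.0
```

```bash
python3 - <<'E'
from h import *
to(.517,-.1605,.1,-85.2)
E
```

```text
17.9 pos [ 0.4705 -0.3306  0.0895] yaw x -84.94 z [-0.  0. -1.] j [-0.33  0.43 -0.29 -0.   -0.85  0.42] gap 27.9 F 12.0 [-0.1 -0.   0. ]
shift cm [-16.53  -6.13  -1.05]
turn deg [0.01 0.01 0.26]
```

jog_arm(commands=[0,0,0.3,-5.5,-2,0,0,0,0,0,-5.5,-2.1,0,0,0,0,0,-5.5,-2.1,0,0,0,0,0,0,0,4,0,0,0,0,0,0,0,0])

```text
time_s: 18.52
eef_pos: [0.517, -0.1604, 0.0473]
tcp_rot: [0.002, 0.734, -0.679, -0.003]
contact_force: [0.3, -1.0, -0.2]
finger_gap: 0.317
grasp_force: 12.0
```

```bash
python3 - <<'E'
from h import *
to(.517,-.1605,.0115,-85.2)
E
```

```text
18.52 pos [ 0.517  -0.1604  0.0473] yaw x -85.52 z [-0.007  0.001 -1.   ] j [-0.    0.44 -0.41 -0.   -0.73  0.08] gap 27.6 F 12.0 [ 0.3 -1.  -0.2]
shift cm [ 0.02 -0.03  3.58]
turn deg [ 0.4   0.07 -0.32]
```

jog_arm(commands=[0,0,0,0,0,2,0,0,0,0,0,0,1.5,0,0,0,0,0,0,0.4,0,0,0,0,0,0,0,0,0,0,0,0,0,0,4.4])

```text
time_s: 19.15
eef_pos: [0.52, -0.1616, 0.0111]
tcp_rot: [-0.0, 0.734, -0.679, 0.001]
contact_force: [-0.5, 0.0, -0.3]
finger_gap: 0.371
grasp_force: 0.0
```

jog_arm(commands=[0,0,0,0,0,0,4.4,0,0,0,0,0,0,4.4,0,0,0,0,0,-5,4.4,0,0,0,0,0,-6,4.4,0,0,0,-4,0,-4,4.4])

```text
time_s: 19.77
eef_pos: [0.5176, -0.1223, 0.1634]
tcp_rot: [-0.001, 0.733, -0.68, 0.002]
contact_force: [1.5, 0.1, 0.1]
finger_gap: 0.502
grasp_force: 0.0
```

jog_arm(commands=[0,0,0,-4,0,0,4.4,0,0,0,-4,0,0,4.4,0,0,0,-3.5,0,0,4.4,0,0,0,0,0,0,4.4])

```text
time_s: 20.27
eef_pos: [0.5074, -0.005, 0.1608]
tcp_rot: [-0.0, 0.735, -0.678, 0.0]
contact_force: [0.0, -0.5, -0.1]
finger_gap: 0.506
grasp_force: 0.0
```

```bash
python3 - <<'E'
from h import *
st()
t=snap('wrist','w7')
P=wpix(t,[[.506,-.04,.035],[.510,-.084,.026],[.5138,-.1226,.048],[.517,-.1605,.024]]);print(P.round(0))
x0,y0=int(P[:,0].min()-30),max(0,int(P[:,1].min()-30));x1,y1=int(P[:,0].max()+30),int(P[:,1].max()+30)
f=min(6,800//(x1-x0),600//(y1-y0)); print(x0,y0,f)
im=cv2.imread('pics/w7.png'); cv2.imwrite('pics/w7c.png',cv2.resize(im[y0:y1,x0:x1],None,fx=f,fy=f,interpolation=cv2.INTER_NEAREST))
E
```

```text
20.27 pos [ 0.5074 -0.005   0.1608] yaw x -85.36 z [ 0.  0. -1.] j [ 0.31  0.24 -0.37 -0.   -0.96 -0.23] gap 44.0 F 0.0 [ 0.  -0.5 -0.1]
[[264. 151.]
 [263. 106.]
 [263.  64.]
 [262.  31.]]
232 0 3
```

View pics/w7c.png

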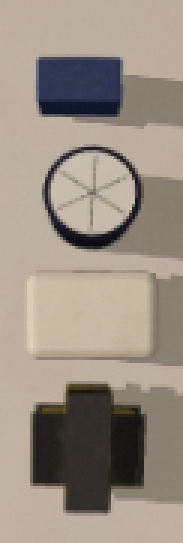

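w7 crop: the row is straight, with relay centre (80,80), capacitor (92,192), charger (91,314) and transformer (87,448). The relay is slightly left of line, so I quantify.

```bash
python3 - <<'E'
from h import *
t=pickle.load(open('pics/w7.pkl','rb'))
f=lambda P,z:wonz(t,[[p[0]/3+231.5,p[1]/3-.5] for p in P],z)
re=f([(38,57),(122,57),(122,102),(38,102)],.024); ca=f([(92,192)],.048)[0]; ch=f([(29,272),(155,272),(155,357),(28,357)],.026); co=f([(66,390),(110,390),(110,511),(66,511)],.035)
cc=co.mean(0); u=(ca-cc)/np.linalg.norm(ca-cc); n=np.array([-u[1],u[0]]); print('dist',np.linalg.norm(ca-cc)*1e3,'row ang',np.degrees(np.arctan2(u[1],u[0])))
for nme,p in(('re',re),('ch',ch),('core',co)):
    d=(p.mean(0)-cc)*1e3; e=p[1]-p[0]; print(nme,p.mean(0).round(4),'along',(d@u).round(1),'across',(d@n).round(1),'edge',np.linalg.norm(e)*1e3,np.degrees(np.arctan2(e[1],e[0]))+180, 'other', np.linalg.norm(p[2]-p[1])*1e3)
print('cap',ca)
E
```

```text
dist 82.66396181581678 row ang -86.08775934799252
re [ 0.5216 -0.1651] along 124.8 across 4.1 edge 27.622287487613274 4.595523656014251 other 16.06736487498487
ch [ 0.5113 -0.0854] along 44.6 across -0.7 edge 41.20651031846607 4.79221851374669 other 28.372321242570834
core [ 0.509  -0.0409] along 0.0 across 0.0 edge 14.165854073705727 4.700330451089599 other 40.22903676067856
cap [ 0.51463797 -0.12335553]
```

The charger is well placed (44.6 along, −0.7 across). The relay is about 4 mm off line with a 19 mm gap, so I'll mend it with a regrip.

```bash
python3 -c "
from h import *
to(.5175,-.1642,.0105,-85.3)"
```

```text
20.32 pos [ 0.5074 -0.0059  0.1607] yaw x -85.43 z [ 0.  0. -1.] j [ 0.31  0.24 -0.37  0.   -0.96 -0.23] gap 44.1 F 0.0 [-0.1 -0.1  0.2]
shift cm [15.86  0.26 15.02]
turn deg [-0.01 -0.   -0.13]
```

jog_arm(commands=[0,0,0,5.3,0.1,0,4.6,0,0,0,5.3,0.1,0,4.6,0,0,0,5.3,0.1,0,4.6,0,0,0,0,0,5,4.6,0,0,0,0,0,5,4.6])

```text
time_s: 20.95
eef_pos: [0.5169, -0.1676, 0.0598]
tcp_rot: [-0.001, 0.733, -0.68, 0.001]
contact_force: [0.0, 0.7, 0.2]
finger_gap: 0.534
grasp_force: 0.0
```

jog_arm(commands=[0,0,0,0,0,0,4.6,0,0,0,0,0,0,4.6])

```text
time_s: 21.2
eef_pos: [0.5182, -0.1662, 0.0621]
tcp_rot: [-0.001, 0.734, -0.679, 0.001]
contact_force: [0.1, 0.1, 0.7]
finger_gap: 0.532
grasp_force: 0.0
```

```bash
python3 -c "
from h import *
to(.5175,-.1642,.0105,-85.3)"
```

```text
21.2 pos [ 0.5182 -0.1662  0.0621] yaw x -85.54 z [ 0.002 -0.001 -1.   ] j [-0.01  0.42 -0.4   0.   -0.75  0.09] gap 46.3 F 0.0 [0.1 0.1 0.7]
shift cm [-0.21  0.06  5.16]
turn deg [-0.13 -0.06 -0.24]
```

jog_arm(commands=[0,0,0,-0.2,0.1,3,4.6,0,0,0,0,0,2.1,4.6,0,0,0,0,0,0,4.6,0,0,0,0,0,0,4.6])

```text
time_s: 21.7
eef_pos: [0.5176, -0.1636, 0.0117]
tcp_rot: [-0.001, 0.734, -0.679, 0.002]
contact_force: [-0.5, 0.4, 0.3]
finger_gap: 0.531
grasp_force: 0.0
```

jog_arm(commands=[0,0,0,0,0,0,0,0,0,0,0,0,0,0,0,0,0,0,0,0,0,0,0,0,0,0,0,0,0,0,0,0,0,-0.4,0])

```text
time_s: 22.32
eef_pos: [0.5152, -0.1635, 0.0133]
tcp_rot: [0.0, 0.734, -0.679, -0.001]
contact_force: [-0.0, 0.7, -0.1]
finger_gap: 0.317
grasp_force: 12.0
```

jog_arm(commands=[0,0,0,0,0,0,0,0,0,0,0,0,0,0])

```text
time_s: 22.58
eef_pos: [0.5154, -0.1635, 0.0133]
tcp_rot: [0.0, 0.734, -0.679, -0.0]
contact_force: [0.4, -0.1, -0.7]
finger_gap: 0.321
grasp_force: 12.0
```

```bash
python3 -c "
from h import *
to(.5158,-.1608,.0135,-85.3)"
```

```text
22.57 pos [ 0.5154 -0.1635  0.0133] yaw x -85.57 z [-0.001  0.    -1.   ] j [-0.01  0.49 -0.44 -0.   -0.64  0.08] gap 27.9 F 12.0 [ 0.4 -0.1 -0.7]
shift cm [-0.27 -0.06 -0.02]
turn deg [ 0.04  0.01 -0.27]
```

jog_arm(commands=[0,0,-0.3,-0.3,0,0,0,0,0,0,0,0,0,0,0,0,0,0,0,0.4,0,0,0,0,0,0,0,0,0,0,0,0,0,0,0])

```text
time_s: 23.2
eef_pos: [0.5158, -0.1606, 0.0097]
tcp_rot: [-0.0, 0.736, -0.677, 0.0]
contact_force: [-0.4, 1.2, 2.5]
finger_gap: 0.316
grasp_force: 12.0
```

jog_arm(commands=[0,0,0,0,0,0,3.2,0,0,0,0,0,0,4.4,0,0,0,0,0,0,4.4,0,0,0,0,0,0,4.4,0,0,0,0,0,-4,4.4])

```text
time_s: 23.82
eef_pos: [0.5129, -0.1604, 0.0472]
tcp_rot: [0.002, 0.736, -0.677, -0.003]
contact_force: [0.8, -0.1, 1.3]
finger_gap: 0.505
grasp_force: 0.0
```

jog_arm(commands=[0,0,0,0,0,-6,4.4,0,0,0,-4,0,-5,4.4,0,0,0,-5,0,0,4.4,0,0,0,-2.5,0,0,4.4,0,0,0,0,0,0,4.4])

```text
time_s: 24.45
eef_pos: [0.5059, -0.0456, 0.1587]
tcp_rot: [-0.0, 0.737, -0.676, 0.0]
contact_force: [0.5, 0.7, 0.4]
finger_gap: 0.502
grasp_force: 0.0
```

```bash
cat > m.py <<'E'
from h import *
import sys
st(); t=snap('wrist',sys.argv[1])
hs=cv2.cvtColor(t['pixels'],cv2.COLOR_RGB2HSV).astype(int);H,S,V=[hs[...,i] for i in range(3)]
def comp(m,g,n=22):
    u,v=wpix(t,[g])[0].astype(int); M=np.zeros(m.shape,np.uint8); y0=max(0,v-n); M[y0:v+n,u-n-8:u+n+8]=m[y0:v+n,u-n-8:u+n+8]
    k,l,s,ce=cv2.connectedComponentsWithStats(M); i=1+np.argmax(s[1:,4]); return np.argwhere(l==i)[:,::-1],s[i]
p,s=comp((H>105)&(H<135)&(S>80)&(V>35),[.5165,-.162,.024]); p2=p
print('relay',s,np.histogram(V[p[:,1],p[:,0]],bins=6)); vv=V[p[:,1],p[:,0]]; th=(np.percentile(vv,5)+np.percentile(vv,95))/2
for q in(p,p[vv>th]):
    r=cv2.minAreaRect((wonz(t,q,.024)*1000).astype(np.float32)); print(np.round(r[0],1),np.round(r[1],1),round(r[2],1))
p,s=comp((V>120)&(S<60),[.514,-.123,.048],16); r=cv2.minAreaRect((wonz(t,p,.048)*1000).astype(np.float32)); print('cap',s,r)
p,s=comp((V>150)&(S<70),[.511,-.085,.026]); r=cv2.minAreaRect((wonz(t,p,.026)*1000).astype(np.float32)); print('charger',s,r)
E
python3 m.py w8
```

```text
24.45 pos [ 0.5059 -0.0456  0.1587] yaw x -85.09 z [ 0.001  0.    -1.   ] j [ 0.23  0.25 -0.37 -0.   -0.96 -0.14] gap 43.7 F 0.0 [0.5 0.7 0.4]
relay [244  60  28  17 452] (array([ 26,   3,  21,  22, 368,  12]), array([42.        , 51.33333333, 60.66666667, 70.        , 79.33333333,
       88.66666667, 98.        ]))
[ 517.8 -161.8] [26.4 16.2] 4.9
[ 517.8 -162.3] [26.4 15.2] 4.9
cap [233  91  48  32 695] ((515.3695068359375, -123.86415100097656), (42.910118103027344, 28.65235710144043), 4.806647777557373)
charger [ 227  123   60   44 2237] ((512.283935546875, -85.3133544921875), (60.060447692871094, 43.88904571533203), 4.8391008377075195)
```

The relay now sits about 15.9 mm from the capacitor and in line. Before the lid, I find the shelf's height and work out safe push waypoints.

```bash
python3 - <<'E'
from h import *
T=pickle.load(open('pics/top0.pkl','rb'));S=pickle.load(open('pics/side0.pkl','rb'))
g=cv2.GaussianBlur(cv2.cvtColor(S['pixels'],cv2.COLOR_RGB2GRAY),(3,3),0).astype(float)
gt=cv2.cvtColor(T['pixels'],cv2.COLOR_RGB2GRAY)
for c in(80,190,280): print(c,gt[100:126,c].tolist())
gx=np.abs(cv2.Sobel(g,cv2.CV_64F,1,0))+np.abs(cv2.Sobel(g,cv2.CV_64F,0,1))
for z in np.arange(.36,.64,.01):
    out=[]
    for a,b in(([80,118],[480,111]),([80,113],[480,107])):
        E=onz(T,[a,b],z); P=E[0]+(E[1]-E[0])*np.linspace(0,.6,60)[:,None]
        p=cv2.projectPoints(P,np.array(S['rvec'],float),np.array(S['tvec'],float),np.array(S['intrinsics']),None)[0][:,0]
        ok=(p[:,0]>1)&(p[:,0]<510)&(p[:,1]>1)&(p[:,1]<382); q=p[ok].round().astype(int)
        out+= [E[0,0].round(3),round(gx[q[:,1],q[:,0]].mean(),1),ok.sum(),q[0].tolist()]
    print(round(z,2),*out)
E
```

```text
80 [186, 188, 187, 187, 187, 187, 186, 186, 186, 186, 186, 186, 186, 186, 186, 186, 181, 159, 130, 118, 106, 77, 44, 34, 45, 53]
190 [188, 188, 187, 188, 187, 187, 186, 186, 186, 186, 185, 185, 186, 182, 164, 138, 123, 116, 92, 53, 78, 150, 196, 206, 206, 205]
280 [187, 188, 187, 187, 187, 186, 187, 187, 188, 187, 187, 184, 161, 128, 117, 100, 68, 56, 97, 130, 144, 152, 166, 177, 182, 183]
0.36 0.696 91.8 60 [115, 163] 0.708 10.7 60 [106, 162]
0.37 0.691 93.4 60 [118, 155] 0.703 2.8 60 [109, 155]
0.38 0.687 15.4 60 [121, 148] 0.699 2.7 60 [113, 147]
0.39 0.683 2.9 60 [124, 140] 0.694 2.7 60 [116, 140]
0.4 0.678 2.6 60 [127, 133] 0.69 2.5 60 [119, 132]
0.41 0.674 2.6 60 [130, 125] 0.685 2.7 60 [122, 124]
0.42 0.669 2.3 60 [133, 117] 0.681 2.5 60 [125, 117]
0.43 0.665 2.9 60 [136, 109] 0.676 37.0 60 [128, 109]
0.44 0.661 3.5 60 [140, 101] 0.672 24.0 60 [132, 101]
0.45 0.656 58.1 60 [143, 93] 0.667 45.4 60 [135, 92]
0.46 0.652 29.8 60 [146, 85] 0.663 110.8 60 [138, 84]
0.47 0.647 139.6 60 [149, 76] 0.658 73.5 60 [142, 76]
0.48 0.643 84.1 60 [153, 68] 0.654 100.5 60 [145, 68]
0.49 0.639 103.9 54 [156, 59] 0.649 59.0 53 [148, 59]
0.5 0.634 62.2 46 [160, 51] 0.645 32.0 46 [152, 51]
0.51 0.63 36.9 39 [163, 42] 0.64 40.9 38 [155, 42]
0.52 0.625 33.3 31 [167, 33] 0.635 21.8 30 [159, 33]
0.53 0.621 26.3 23 [170, 24] 0.631 27.3 22 [163, 24]
0.54 0.617 23.0 14 [174, 15] 0.626 15.3 14 [166, 15]
0.55 0.612 13.0 6 [177, 6] 0.622 4.4 5 [170, 6]<stdin>:13: RuntimeWarning: Mean of empty slice.
  ret = ret.dtype.type(ret / rcount)
Traceback (most recent call last):
IndexError: index 0 is out of bounds for axis 0 with size 0
```

jog_arm(commands=[0,0,9.7,0,0,0,0,0,0,9.7,0,0,0,0,0,0,9.7,0,0,0,0,0,0,9.7,0,0,0,0,0,0,9.7,0,0,0,0])

```text
time_s: 25.12
eef_pos: [0.506, -0.0481, 0.158]
tcp_rot: [-0.0, -0.389, 0.921, 0.0]
contact_force: [0.9, -0.7, 0.6]
finger_gap: 0.046
grasp_force: 0.0
```

jog_arm(commands=[0,0,9.7,0,0,0,0,0,0,9.7,0,0,0,0,0,0,9.7,0,0,0,0,0,0,9.7,0,0,0,0,0,0,9.7,0,0,0,0])

```text
time_s: 25.75
eef_pos: [0.506, -0.0481, 0.158]
tcp_rot: [-0.0, 0.023, 1.0, -0.0]
contact_force: [-0.4, -1.1, -0.2]
finger_gap: 0.005
grasp_force: 0.0
```

jog_arm(commands=[0,-7.5,0,0,0,0,0,0,-7.5,0,0,0,0,0,0,0,0,0,0,0,0])

```text
time_s: 26.12
eef_pos: [0.5023, -0.0486, 0.1568]
tcp_rot: [0.128, 0.02, 0.992, -0.003]
contact_force: [-0.1, -0.3, -0.4]
finger_gap: 0.004
grasp_force: 0.0
```

```bash
python3 -c "
from h import *
to(.555,.03,.13);to(.606,.03,.125)"
```

```text
26.12 pos [ 0.5023 -0.0486  0.1568] yaw x 177.71 z [ 0.254 -0.012 -0.967] j [ 0.27  0.12 -0.62  0.14 -0.59 -2.  ] gap 0.4 F 0.0 [-0.1 -0.3 -0.4]
shift cm [-4.1   8.07  3.84]
26.12 pos [ 0.5023 -0.0486  0.1568] yaw x 177.71 z [ 0.254 -0.012 -0.967] j [ 0.27  0.12 -0.62  0.14 -0.59 -2.  ] gap 0.4 F 0.0 [-0.1 -0.3 -0.4]
shift cm [-8.91  8.28  5.62]
```

jog_arm(commands=[0,0,0,-3,2.8,1.9,0,0,0,0,-3,2.8,1.9,0,0,0,0,-3,2.7,1.8,0,0,0,0,0,0,0,0])

```text
time_s: 26.62
eef_pos: [0.614, 0.0331, 0.1265]
tcp_rot: [0.13, 0.019, 0.991, -0.003]
contact_force: [-0.0, -0.9, 0.3]
finger_gap: 0.007
grasp_force: 0.0
```

```bash
python3 -c "
from h import *
to(.606,.116,.125)"
```

```text
26.62 pos [0.614  0.0331 0.1265] yaw x 177.8 z [ 0.258 -0.011 -0.966] j [ 0.37  0.34 -0.43  0.19 -0.57 -2.12] gap 0.6 F 0.0 [-0.  -0.9  0.3]
shift cm [ 1.11  8.25 -0.15]
```

jog_arm(commands=[0,0,0,0.3,4.1,0,0,0,0,0,0.3,4.1,0,0,0,0,0,0,0,0,0])

```text
time_s: 27.0
eef_pos: [0.6089, 0.1156, 0.1263]
tcp_rot: [0.131, 0.018, 0.991, -0.003]
contact_force: [0.9, 0.3, 0.3]
finger_gap: 0.003
grasp_force: 0.0
```

```bash
python3 - <<'E'
from h import *
p,M=st()
q=p
for x,z in((.5545,.130),(.5334,.123),(.515,.111),(.500,.094),(.490,.074),(.4857,.0525)):
    n=np.array([x,.116,z]); print((M.inv().apply(n-q)*100).round(2)); q=n
E
```

```text
27.0 pos [0.6089 0.1156 0.1263] yaw x 177.88 z [ 0.259 -0.01  -0.966] j [ 0.51  0.35 -0.43  0.25 -0.58 -2.31] gap 0.2 F 0.0 [0.9 0.3 0.3]
[ 5.15 -0.17 -1.77]
[ 2.22 -0.08  0.13]
[ 2.09 -0.07  0.68]
[ 1.89 -0.06  1.25]
[ 1.48 -0.04  1.67]
[ 0.97 -0.02  1.97]
```

Push slowly, in half-steps.

jog_arm(commands=[0,0,0,2.6,-0.1,-0.9,0,0,0,0,1.3,0,-0.4,0,0,0,0,1.3,-0.1,-0.5,0,0,0,0,1.1,0,0.1,0,0,0,0,1.1,-0.1,0.1,0])

```text
time_s: 27.62
eef_pos: [0.5325, 0.1145, 0.1226]
tcp_rot: [0.131, 0.02, 0.991, -0.002]
contact_force: [1.3, 0.1, 0.4]
finger_gap: 0.005
grasp_force: 0.7
```

jog_arm(commands=[0,0,0,1,0,0.3,0,0,0,0,1.1,-0.1,0.3,0,0,0,0,0.9,0,0.6,0,0,0,0,1,0,0.7,0,0,0,0,0,0,0,0])

```text
time_s: 28.25
eef_pos: [0.4968, 0.1133, 0.0921]
tcp_rot: [0.129, 0.019, 0.991, -0.004]
contact_force: [-0.1, -0.5, 0.6]
finger_gap: 0.005
grasp_force: 0.0
```

```bash
python3 - <<'E'
from h import *
p,M=st(); q=p
for x,z in((.490,.074),(.4857,.0525)):
    n=np.array([x,.1145,z]); print((M.inv().apply(n-q)*100).round(2)); q=n
E
```

```text
28.25 pos [0.4968 0.1133 0.0921] yaw x 177.78 z [ 0.255 -0.013 -0.967] j [ 0.61  0.23 -0.78  0.43 -0.39 -2.61] gap 0.4 F 0.0 [-0.1 -0.5  0.6]
[1.12 0.1  1.58]
[ 0.96 -0.01  1.97]
```

jog_arm(commands=[0,0,0,0.6,0,0.8,0,0,0,0,0.6,0,0.8,0,0,0,0,0.5,0,1,0,0,0,0,0.5,0,1,0,0,0,0,0,0,0,0])

```text
time_s: 28.88
eef_pos: [0.4873, 0.1147, 0.0533]
tcp_rot: [0.131, 0.019, 0.991, -0.003]
contact_force: [0.0, 1.3, 0.9]
finger_gap: 0.004
grasp_force: 0.5
```

```bash
python3 - <<'E'
from h import *
p,M=st(); print((M.inv().apply([0,0,-.01])*100).round(2))
E
```

```text
28.88 pos [0.4873 0.1147 0.0533] yaw x 177.76 z [ 0.259 -0.01  -0.966] j [ 0.54  0.28 -0.94  0.82 -0.2  -2.95] gap 0.3 F 0.5 [0.  1.3 0.9]
[0.26 0.   0.97]
```

jog_arm(commands=[0,7.5,0,0,0,0,0,0,7.5,0,0,0,0,0,0,0,0,0,0,0,0])

```text
time_s: 29.25
eef_pos: [0.5086, 0.095, 0.061]
tcp_rot: [0.077, 0.031, 0.996, -0.023]
contact_force: [0.5, 0.1, 1.0]
finger_gap: 0.005
grasp_force: 0.0
```

jog_arm(commands=[0,0,0,0,0,0.4,0,0,0,0,0,0,0,0])

```text
time_s: 29.5
eef_pos: [0.5047, 0.0914, 0.0552]
tcp_rot: [0.074, 0.029, 0.996, -0.026]
contact_force: [-0.3, 0.1, -0.5]
finger_gap: 0.004
grasp_force: 0.0
```

```bash
python3 - <<'E'
from h import *
st()
E
```

```text
29.5 pos [0.5047 0.0914 0.0552] yaw x 176.85 z [ 0.147 -0.056 -0.988] j [ 0.56  0.34 -0.68  0.28 -0.47 -2.44] gap 0.3 F 0.0 [-0.3  0.1 -0.5]
```

jog_arm(commands=[0,0,0,0,0,-3,0,0,0,0,0,0,-2,0,0,0,0,0,0,0,0])

```text
time_s: 29.88
eef_pos: [0.4991, 0.0954, 0.1067]
tcp_rot: [0.077, 0.029, 0.996, -0.024]
contact_force: [-0.9, 0.1, 0.1]
finger_gap: 0.005
grasp_force: 0.0
```

```bash
python3 - <<'E'
from h import *
to(.465,.115,.08,177)
E
```

```text
29.88 pos [0.4991 0.0954 0.1067] yaw x 176.82 z [ 0.152 -0.053 -0.987] j [ 0.58  0.25 -0.62  0.22 -0.62 -2.39] gap 0.4 F 0.0 [-0.9  0.1  0.1]
shift cm [3.89 1.86 2.02]
turn deg [-2.55  8.88 -0.38]
```

jog_arm(commands=[0,0,0,3.9,1.9,1.5,0,-2.6,8.9,-0.4,0,0,0,0,0,0,0,0,0,0,0])

```text
time_s: 30.25
eef_pos: [0.4658, 0.1137, 0.0831]
tcp_rot: [0.009, 0.029, 1.0, -0.006]
contact_force: [1.3, 0.5, 0.4]
finger_gap: 0.003
grasp_force: 0.0
```

```bash
python3 - <<'E'
from h import *
to(.465,.115,.05,177)
E
```

```text
30.25 pos [0.4658 0.1137 0.0831] yaw x 176.68 z [ 0.018 -0.013 -1.   ] j [ 0.59  0.29 -0.55  0.03 -0.72 -2.25] gap 0.3 F 0.0 [1.3 0.5 0.4]
shift cm [0.14 0.16 3.3 ]
turn deg [-0.72  1.05 -0.33]
```

jog_arm(commands=[0,0,0,0,0,1.5,0,0,0,0,0,0,1,0,0,0,0,0,0,0.6,0,0,0,0,0,0,0.3,0,0,0,0,0,0,0,0])

```text
time_s: 30.88
eef_pos: [0.4649, 0.1128, 0.0509]
tcp_rot: [0.008, 0.028, 1.0, -0.007]
contact_force: [-3.0, -0.8, 7.8]
finger_gap: 0.007
grasp_force: 3.8
```

```bash
python3 -c "
from h import *
st()"
```

```text
30.88 pos [0.4649 0.1128 0.0509] yaw x 176.79 z [ 0.016 -0.014 -1.   ] j [ 0.59  0.34 -0.59  0.03 -0.63 -2.25] gap 0.6 F 3.8 [-3.  -0.8  7.8]
```

jog_arm(commands=[0,0,0,0,0,0.3,0,0,0,0,0,0,0,0])

```text
time_s: 31.12
eef_pos: [0.465, 0.1128, 0.0504]
tcp_rot: [0.009, 0.028, 1.0, -0.007]
contact_force: [-10.7, -1.0, 28.3]
finger_gap: 0.005
grasp_force: 14.3
```

jog_arm(commands=[0,0,0,0,0,-4,0,0,0,0,0,0,-5,0,0,0,0,0,0,-4,0,0,0,0,5,-3,-4,0,0,0,0,0,0,0,0])

```text
time_s: 31.75
eef_pos: [0.4162, 0.0907, 0.2149]
tcp_rot: [0.012, 0.028, 1.0, -0.004]
contact_force: [0.5, 0.3, 0.2]
finger_gap: 0.006
grasp_force: 0.0
```

```bash
python3 - <<'E'
from h import *
st()
T=snap('top','top9'); c=T
hs=cv2.cvtColor(T['pixels'],cv2.COLOR_RGB2HSV).astype(int);H,S,V=[hs[...,i] for i in range(3)]
t0=pickle.load(open('pics/top0.pkl','rb')); d=np.abs(T['pixels'].astype(int)-t0['pixels'].astype(int)).max(2)>40
n,l,s,ce=cv2.connectedComponentsWithStats(d.astype(np.uint8))
for i in range(1,n):
    if s[i,4]>12: print(s[i],ce[i].round(0))
blue=(H>100)&(H<130)&(S>140); print('blue px in box area',blue[200:250,145:215].sum(), np.argwhere(blue[200:250,145:215])[:5])
S2=snap('side','side9'); hb=cv2.cvtColor(S2['pixels'],cv2.COLOR_RGB2HSV).astype(int); h0=cv2.cvtColor(pickle.load(open('pics/side0.pkl','rb'))['pixels'],cv2.COLOR_RGB2HSV).astype(int)
# expected lid corners in side at shut / 3 deg open
for ang in(0,.05):
    P=np.array([[.503+.0585-.117*np.cos(ang),y,.044+.117*np.sin(ang)+.006] for y in(.089,.229)])
    print(ang,cv2.projectPoints(P,np.array(S2['rvec'],float),np.array(S2['tvec'],float),np.array(S2['intrinsics']),None)[0][:,0].round(1).tolist())
g=cv2.cvtColor(S2['pixels'],cv2.COLOR_RGB2GRAY)
for r in(250,265,280): print(r,[tuple(int(v) for v in hb[r,k]) for k in range(280,304,2)])
E
```

```text
31.75 pos [0.4162 0.0907 0.2149] yaw x 176.75 z [ 0.023 -0.009 -1.   ] j [ 0.61  0.03 -0.48  0.02 -1.04 -2.25] gap 0.5 F 0.0 [0.5 0.3 0.2]
[  99  176  134  121 5981] [172. 235.]
[287 211   7  21 110] [290. 220.]
[260 225  10  13 100] [264. 231.]
[341 226  13  19 168] [347. 234.]
[109 249   5   9  34] [112. 253.]
[  72  257   82  127 3293] [111. 331.]
[158 266  18   9 100] [166. 270.]
[185 266   6   3  13] [188. 267.]
[ 52 287  15  12  76] [ 58. 292.]
[ 49 294  33  36 185] [ 66. 318.]
[193 351  30  33 317] [206. 373.]
[233 373   3   5  13] [234. 375.]
[220 377  31   7 139] [237. 381.]
blue px in box area 0 []
0 [[295.2, 237.3], [288.5, 283.9]]
0.05 [[295.3, 235.3], [288.7, 281.8]]
250 [(17, 35, 66), (17, 35, 65), (15, 30, 67), (17, 27, 86), (20, 26, 87), (18, 30, 86), (15, 29, 87), (116, 25, 82), (19, 34, 127), (18, 36, 128), (16, 34, 127), (15, 36, 129)]
265 [(19, 25, 83), (15, 25, 81), (19, 26, 80), (15, 26, 80), (17, 22, 81), (20, 21, 73), (109, 36, 77), (17, 35, 103), (16, 37, 103), (15, 35, 103), (16, 32, 103), (16, 32, 103)]
280 [(17, 24, 74), (19, 27, 75), (17, 24, 74), (13, 24, 75), (120, 4, 57), (11, 22, 94), (14, 37, 103), (17, 35, 102), (15, 35, 103), (16, 36, 105), (17, 34, 104), (17, 35, 103)]
```

```bash
python3 -c "
from rig import *
print(hand_in())"
```

```text
the job is handed in; nothing more can be done
None
```

The job is handed in at about 32 s: the charger stands midway in the gap (within about 1 mm), the relay is in line with a gap of about 16 mm after one regrip, and the lid is pressed fully shut; the verdict was not shown.

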